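# Runout check of a wafer-chuck spindle in its V-blocks

### The arm

A 6-joint arm with a two-finger parallel gripper is mounted at the origin on the work surface. World frame = base frame: x ahead of the robot, y to its left, z up, the work surface at z = 0. Lengths are in mm, angles in rad, forces in N, time in s.
With the tool pointing down it reaches from about 300 to 775 mm from the base axis. Payload 14.6 kg.
Tool frame: the origin (TCP) lies between the finger pads; the fingertips stand 25 mm ahead of it and the grasp point (between the pads) lies 6 mm ahead of it; z points along the fingers, y is the line along which they close (so a half turn about z gives the same grasp; the last joint's range is limited). The gripper opens to 94 mm and grips with 3 to 60 N. Pads are 16 mm wide; open, the fingers measure 119 mm over their backs; the gripper's body (75 mm by 177 mm) begins 78 mm behind the grasp point.
Start: joints at [1.247, 0.3, 1.521, -0, 1.321, -0.067], TCP at [139.691, 531.955, 230.446] pointing down, gripper open.
Joint ranges: [-3.03, 3.03], [-0.79, 2.21], [0.23, 2.52], [-1.04, 4.18], [0, 3.07], [-2.55, 2.55]. Speed limits (rad/s): [2.22, 2.22, 2.57, 3.14, 3.14, 3.14].

### API

Orientations are given as [roll, pitch, yaw] about the fixed x, y, z axes, in that order (R = Rz(yaw) Ry(pitch) Rx(roll)).
In Python, from cell import manip gives the robot as it stands. The module is installed in compiled form; this text tells all that it offers.
- The arm moves only by the tool step_arm, never from a script. Its argument "series" is one flat list of numbers, 5 for each row, row after row: the shift along the world's x, y, z in mm, then the turn about the world's z in rad, then the closure, from 0 (fully open) to 1 (shut). In form: [dx, dy, dz, spin, jaw, dx, dy, dz, spin, jaw, ...]. A call has 1 to 20 rows; each row shifts and turns the commanded pose from where the row before left it; what a row does not reach is not made up. A row lasts 1/8 s, in which the tool goes at most 62.5 mm and 10.7 degrees, less where a joint would pass 70% of its speed; a pose out of reach is approached as far as the arm can. A call is refused whole if a number of a shift passes 62.5 or a number of a turn 0.188, either way. A call with a gripper value outside its range is refused whole. The fingers move at their own pace and stop on an object; "squeeze" is the grip in N (left out, the last holds). Time passes only in rows, so rows that do not move let the fingers close. It gives the time, the measured TCP pose, the force, the opening and the grip force at its end, in the units of the state.
- manip.read_state(): the state, without advancing time (a new reading comes with each control period).
- manip.camera(name): name is "scene" or "top" or "wrist"; returns (picture, depth): 384x512x3 uint8, blue, green, red; 384x512 float32, mm along the optical axis (not along the pixel's ray), 0 where there is no reading.
- manip.camera_info(name): a dict with "fovy" (degrees; the focal length in pixels is half the picture's height over the tangent of half this angle, whatever the lens; pixels are square), "cx", "cy" (the principal point, pixels), "k1" (the pictures are not rectified: a ray, as slopes to the right and down, at radius r is drawn at 1 + k1 r^2 times it, then the intrinsics apply), "eye" and "orientation" of the camera in the world. Camera axes: x right, y down, z forward; pixel columns grow to the right and rows downward; lengths in mm; the calibration is good to about 2 mm. A picture is of the moment at which its call begins: read the wrist's pose just before it. camera_info takes no time and is no camera call; for the wrist camera it gives the pose at the moment of the call.
- manip.sign_off(): hands the job in; it is judged then, once.
The state is a dict: "clock": time; "joints": joint angles; "qd": joint speeds; "effort": joint torques, N m; "eef_pos": TCP position; "eef_rot": TCP orientation; "wrist_force": force on the tool from outside, world axes, zero at the start; "moment": the same for the moment, N m; "finger_gap": finger opening in mm; "finger_force": force on a finger pad.
Only numpy, scipy, OpenCV 4.12 (cv2) and the standard library are available. Lean on these libraries where they do the work, as an engineer would, in place of code of your own. Each camera call takes 0.05 s, during which the arm holds its last target. There are 200 camera calls.

### The job

Check the runout of the wafer-chuck spindle, the one with the broad disc on its end: press its dial indicator head straight down to its lower stop so that the sprung plunger rides on the spindle's collar, then, with the plunger still on it, turn the spindle in its V-blocks by pushing its raised turning bar down until the bar lies level. Leave the indicator lowered and the spindle seated in the V-blocks, and leave the other fixture with the plain shaft alone.

Things in the scene. Friction and masses are not known exactly. Their poses are not given: they have to be found in the camera images.
- pad (a point): Top centre of the round black press pad (36 mm across) on the wafer-chuck fixture's dial indicator head. Top is 214 to 226 mm above the table at first, 186 mm at the lower stop. Pressing takes about 5 N; the head stays where left. Its 205 mm column stands 55 mm behind (fixture -x, towards the robot). Axes are the fixture's: spindle along y, dial faces +x, z up
- head (a joint): Slide of that indicator head, in m: 0 at the top, 0.040 at its lower stop
- plunger (a joint): Sprung plunger below that head (travel 14 mm, 1 to 2.5 N), in m: 0 hanging free, growing as it is pushed in by the collar; about 0.005 with the head at its lower stop
- bar_hub (a point): Point on the wafer-chuck spindle's axis, mid-hub of its turning bar. The spindle (185 mm long, 24 mm journals, 0.6 to 1 kg, 80 mm disc at the end away from the bar) lies loose in two V-blocks, axis level, 65 mm above the table, directly under the pad; the hub is 85 mm from the pad's axis along the spindle (fixture +y)
- bar_tip (a point): Free end of the turning bar, a 12 mm round steel rod standing radially out of the hub, tip 95 mm from bar_hub. At first raised 50 degrees, leaning away from the column (fixture +x), tip 138 mm above the table. 1 to 5 N from above turns the spindle; it stays where left. Level: tip as high as the hub (65 mm), the bar's upper side at 71 mm
- vee_seat (a point): Fixed point midway between the two V-blocks of the wafer-chuck fixture, 65 mm above the table, where the middle of the seated spindle's axis lies
- spindle_mid (a point): Middle of the wafer-chuck spindle's axis, at vee_seat while it is seated
- spare_head (a joint): Slide of the other fixture's indicator head (same make, over the plain shaft without a disc), in m, 0 at the top: to be left alone
- spare_bar_tip (a point): Tip of the turning bar on the plain shaft in the other fixture, raised 50 degrees like its twin: to be left alone
There are look-alikes about, which are no part of the job. What is shaped like the part that bears pad but green or turquoise is not meant.

How it is judged (in metres and radians):
On the way, in this order (a step that is already met when the one before it is completed fails the run):
1. the indicator head is lowered so that the plunger is pressed in by the collar, the turning bar still raised (tip at least 40 mm above the axis) (value of joint plunger above 0.002 m and value of joint head above 0.034 m and z of bar_tip in the frame of vee_seat above 0.04 m), for 0.2 s.
2. the bar is pushed down level while the plunger rides on the collar (value of joint plunger above 0.002 m and z of bar_tip in the frame of vee_seat between -0.022 and 0.022 m), for 0.2 s.
At the end, for the whole second after the job is handed in: Head within 6 mm of its lower stop, plunger pressed in 2 mm or more by the collar; turning bar level (tip within 22 mm of the axis height, about 13 degrees); spindle within 12 mm of its seat in the V-blocks; other fixture untouched (head slide under 20 mm, bar tip moved under 20 mm) (all of step 2 and value of joint head above 0.034 m and distance between spindle_mid and vee_seat below 0.012 m and distance of spare_bar_tip from where it was at the start of the episode below 0.02 m and value of joint spare_head below 0.02 m).
It fails at once if the plunger leaves the collar once the bar is being turned (value of joint plunger below 0.0005 m and z of bar_tip in the frame of vee_seat below 0.035 m).
It fails at once if the spindle is knocked or lifted out of its V-blocks (distance between spindle_mid and vee_seat above 0.025 m).
It fails at once if the other fixture's indicator is lowered (value of joint spare_head above 0.025 m).
It fails at once if the plain shaft in the other fixture is turned or moved (distance of spare_bar_tip from where it was at the start of the episode above 0.03 m).
It also fails if it takes over 40 s, if anything falls off the work surface, if the arm or the gripper's body presses on something with over 40 N, if the wrist force passes 120 N, or if a joint passes its speed limit or range.

## Working session

There is one attempt and no reset: what is moved stays moved. The work goes in short steps, Python scripts to look and compute and a tool call to move; the robot and the scene stay as the last step left them, time stands still between calls to the robot, and variables do not carry over. Pictures are saved under pics/ and viewed, at most 10 in all, crops included, and the job is handed in when it is done.

Besides the shell and the picture viewer there is one more tool, called after ">>>" as a command line: name --argument value ..., lists and objects as JSON in quotes. step_arm: Moves the arm, as the interface text tells. Its arguments: {"type":"object","properties":{"series":{"type":"array"},"squeeze":{"type":"number"}},"required":["series"]}

```bash
mkdir -p pics
cat > h.py <<'E'
import numpy as np,cv2
from scipy.spatial.transform import Rotation as R
from cell import manip
def cloud(name):
    i=manip.camera_info(name); im,d=manip.camera(name)
    f=192/np.tan(np.radians(i["fovy"])/2)
    K=np.array([[f,0,i["cx"]],[0,f,i["cy"]],[0,0,1]])
    v,u=np.mgrid[:384,:512]
    p=np.stack([u,v],-1).reshape(-1,1,2).astype(float)
    s=cv2.undistortPoints(p,K,np.array([i["k1"],0,0,0,0.])).reshape(384,512,2)
    c=np.dstack([s*d[...,None],d])
    o=np.array(i["orientation"])
    Rm=o if o.shape==(3,3) else R.from_euler('xyz',o).as_matrix()
    P=c@Rm.T+np.array(i["eye"]); P[d==0]=np.nan
    return im,P
E
python3 - <<'E'
from h import *
for n in("top","scene"):
    print(manip.camera_info(n))
    im,P=cloud(n); cv2.imwrite(f"pics/{n}.png",im); np.save(n,P); np.save(n+"im",im)
E
```

```text
{'fovy': 48.62878926681564, 'cx': 249.44566081499588, 'cy': 196.8177072641312, 'k1': -0.005821926552052296, 'eye': array([ 273.37287465,  -52.048719  , 1225.03209957]), 'orientation': array([-3.00104708,  0.01048333, -1.56697001])}
{'fovy': 55.747459208489666, 'cx': 254.07558340298866, 'cy': 198.25606242984355, 'k1': -0.013517588881549896, 'eye': array([914.81980363, 333.75903379, 906.50411007]), 'orientation': array([-2.4589792 , -0.00578711,  2.26489426])}
```

View pics/top.png

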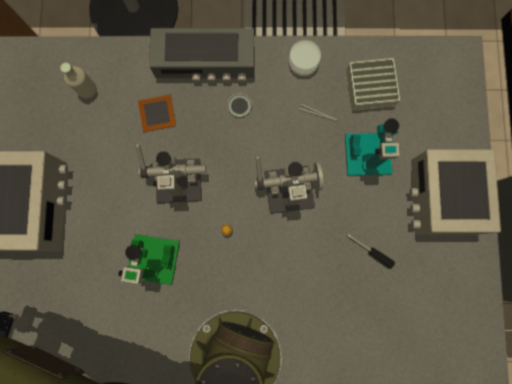

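View pics/scene.png

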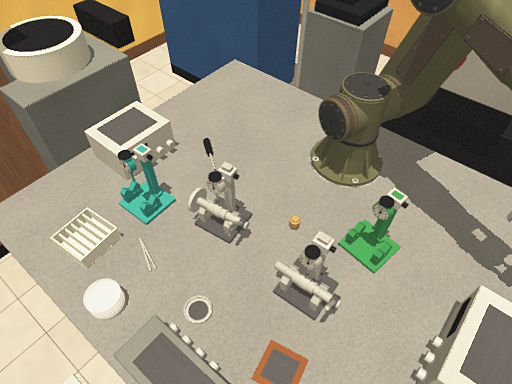

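The top view shows the wafer-chuck fixture with its pad at (295,169), disc at (318,178) and bar tip at (258,158). The plain-shaft fixture is at (175,175). The scene view agrees.

Run:
```python
import numpy as np,cv2
P=np.load("top.npy");im=np.load("topim.npy").astype(int)
v,u=np.mgrid[:384,:512]
def rep(n,m): 
    q=P[m];print(n,m.sum(),np.nanmedian(q,0).round(1),np.nanmin(q,0).round(),np.nanmax(q,0).round())
g=im.max(2)
box=(abs(u-295)<14)&(abs(v-169)<14)
m=box&(g<60)&(P[...,2]>200)&(P[...,2]<240);rep("pad",m)
q=P[m][:,:2].astype(np.float32);print(cv2.minEnclosingCircle(q))
bar=(abs(u-259)<8)&(v>150)&(v<195)&(P[...,2]>50);rep("bar",bar)
for r in range(152,196,3):
    k=bar&(v==r)
    if k.any():print(r,np.nanmedian(P[k],0).round(1))
sh=(u>262)&(u<325)&(v>160)&(v<200)&(P[...,2]>65)&(P[...,2]<82)
rep("shaft",sh)
d=(u>312)&(u<326)&(v>155)&(v<200)&(P[...,2]>80);rep("disc",d)
S=np.load("scene.npy");k=(S[...,2]>205)&(S[...,2]<232)&(np.load("sceneim.npy").max(2)<60)
c=np.nanmedian(P[m],0);k&=np.hypot(S[...,0]-c[0],S[...,1]-c[1])<40;q=S[k]
print("scene pad",k.sum(),cv2.minEnclosingCircle(q[q[:,2]>np.percentile(q[:,2],60)][:,:2].astype(np.float32)),np.percentile(q[:,2],[50,95]))
```

```text
pad 142 [ 483.7 -150.7  217.2] [ 469. -166.  201.] [ 499. -136.  224.]
((484.2222595214844, -150.80699157714844), 16.38939666748047)
bar 219 [485.  -65.2  85.7] [458. -85.  64.] [535. -54. 143.]
158 [529.3 -60.7 140.1]
161 [523.3 -62.1 131.2]
164 [516.8 -62.2 124.3]
167 [510.3 -63.6 116.7]
170 [503.6 -63.7 110. ]
173 [496.9 -65.1 102.3]
176 [490.5 -66.6  93.3]
179 [484.9 -72.2  78.5]
182 [475.9 -69.4  82.6]
185 [468.  -69.5  79.8]
188 [460.6 -71.   74.4]
shaft 460 [ 482.2 -139.4   76.3] [ 430. -238.   65.] [535. -76.  82.]
disc 131 [ 493.6 -227.5   99.2] [ 460. -237.   81.] [ 532. -216.  111.]
scene pad 105 ((488.5963134765625, -148.92449951171875), 16.090286254882812) [213.87779066 215.94206141]
```

```bash
python3 -c "
from h import *
s=manip.read_state();print(s)
print(R.from_euler('xyz',s['eef_rot']).as_matrix().round(2))"
```

```text
{'clock': 0.1, 'joints': array([ 1.24741514e+00,  3.00432683e-01,  1.52151057e+00, -7.47355481e-07,
        1.32074091e+00, -6.65946669e-02]), 'qd': array([ 0.00127813, -0.00102924, -0.00239996, -0.00049858,  0.00143384,
       -0.00099943]), 'effort': array([ 1.96765919e-03, -5.32641113e+01, -3.53289771e+01,  7.10595120e-02,
        2.34146143e-02, -7.12920701e-05]), 'eef_pos': array([139.61671308, 531.76011529, 229.9372261 ]), 'eef_rot': array([-3.14050351e+00, -7.19128130e-05,  2.88480628e+00]), 'wrist_force': array([ 0.6567203 , -0.47407869, -0.32863572]), 'moment': array([ 0.05188813,  0.0498875 , -0.0121485 ]), 'finger_force': 0.0, 'finger_gap': 94.13616462787303}
[[-0.97  0.25 -0.  ]
 [ 0.25  0.97 -0.  ]
 [ 0.   -0.   -1.  ]]
```

>>> step_arm --series '[0,0,50,0,1,0,0,50,0,1,21.6,-42.6,0,-0.073,1,21.6,-42.6,0,-0.073,1,21.6,-42.6,0,-0.073,1,21.6,-42.6,0,-0.073,1,21.6,-42.6,0,-0.073,1,21.6,-42.6,0,-0.073,1,21.6,-42.6,0,-0.073,1,21.6,-42.6,0,-0.073,1,21.6,-42.6,0,-0.073,1,21.6,-42.6,0,-0.073,1,21.6,-42.6,0,-0.073,1,21.6,-42.6,0,-0.073,1,21.6,-42.6,0,-0.073,1,21.6,-42.6,0,-0.073,1,21.6,-42.6,0,-0.073,1,21.6,-42.6,0,-0.073,1]' --squeeze 10

```text
clock: 2.35
eef_pos: [485.7, -151.2, 330.2]
eef_rot: [-3.141, -0.0, 1.714]
wrist_force: [0.1, 0.4, 0.7]
finger_gap: 0.7
finger_force: 0.0
```

Run:
```python
from h import *
print(manip.read_state())
im,P=cloud("wrist"); cv2.imwrite("pics/w1.png",im); np.save("w1",P)
m=(im.max(2)<60)&(P[...,2]>205)&(P[...,2]<232)&(np.hypot(P[...,0]-486,P[...,1]+150)<30)
q=P[m];print(m.sum(),np.median(q,0) if len(q) else 0, cv2.minEnclosingCircle(q[:,:2].astype(np.float32)) if len(q) else 0)
```

```text
{'clock': 2.35, 'joints': array([-3.73814551e-01,  1.48651410e-01,  1.47591765e+00,  4.52991681e-05,
        1.51738255e+00, -5.17162902e-01]), 'qd': array([-0.53382377,  0.60265654, -0.668814  ,  0.00092868,  0.0623452 ,
        0.04875975]), 'effort': array([  2.66615443, -50.73065042, -32.42033601,  -0.05117001,
        -0.06523175,  -0.18594308]), 'eef_pos': array([ 485.72201379, -151.20140188,  330.19422849]), 'eef_rot': array([-3.14130300e+00, -2.16794398e-04,  1.71414222e+00]), 'wrist_force': array([0.07713716, 0.42877674, 0.71241967]), 'moment': array([-0.10116839,  0.05037278,  0.01224449]), 'finger_force': 0.0, 'finger_gap': 0.666528447577925}
151 [ 479.01928038 -160.62288284  215.71805833] ((486.6203918457031, -156.9530487060547), 12.955357551574707)
```

View pics/w1.png

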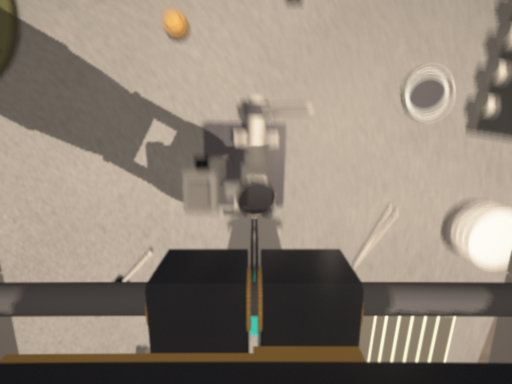

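The wrist view shows the pad at (256,197), right under the closed fingers at (255,225). I'll press straight down.

>>> step_arm --series '[0,0,-40,0,1,0,0,-40,0,1,0,0,-7,0,1,0,0,-5,0,1,0,0,-5,0,1,0,0,-5,0,1,0,0,-5,0,1,0,0,-5,0,1,0,0,-4,0,1,0,0,-3,0,1,0,0,0,0,1]'

```text
clock: 3.78
eef_pos: [485.3, -149.7, 211.3]
eef_rot: [-3.141, -0.0, 1.717]
wrist_force: [1.1, -0.2, 2.1]
finger_gap: 0.4
finger_force: 1.1
```

>>> step_arm --series '[0,0,-1,0,1,0,0,-1,0,1,0,0,0,0,1]'

```text
clock: 4.15
eef_pos: [485.3, -149.7, 211.1]
eef_rot: [3.141, 0.001, 1.717]
wrist_force: [-4.9, 2.9, 19.8]
finger_gap: 0.4
finger_force: 9.9
```

>>> step_arm --series '[0,0,10,0,1,0,0,40,0,1,0,0,40,0,1,9,22,0,0,1,9,22,0,0,1,9,22,0,0,1,9,23,0,0,1,0,0,0,0,1,0,0,0,0,1]'

```text
clock: 5.28
eef_pos: [521.0, -61.1, 299.2]
eef_rot: [-3.141, -0.0, 1.717]
wrist_force: [-0.8, -0.6, 0.4]
finger_gap: 0.4
finger_force: 0.0
```

Run:
```python
from h import *
print(manip.read_state()["eef_pos"])
im,P=cloud("wrist"); cv2.imwrite("pics/w2.png",im)
im,S=cloud("scene"); cv2.imwrite("pics/s2.png",cv2.resize(im[120:340,150:380],None,fx=2.5,fy=2.5))
for n,Q in(("w",P),("s",S)):
  m=(abs(Q[...,0]-485)<20)&(abs(Q[...,1]+150)<20)&(Q[...,2]>150)&(Q[...,2]<240);print(n,m.sum(),np.nanpercentile(Q[m][:,2],[50,90]) if m.any() else 0)
  m=(Q[...,0]>495)&(Q[...,0]<545)&(abs(Q[...,1]+62)<15)&(Q[...,2]>90)&(Q[...,2]<160)
  if m.any():
    q=Q[m]
    for x in range(500,545,8):
      k=abs(q[:,0]-x)<4
      if k.any():print(n,x,np.median(q[k],0).round(1))
```

```text
[520.9588372  -61.12561406 299.21889738]
w 7 [155.55454525 160.89087967]
w 500 [500.  -63.  103.2]
w 508 [508.1 -62.  112.8]
w 516 [516.3 -61.  122.5]
w 524 [524.  -59.9 131.6]
w 532 [531.5 -59.3 138. ]
w 540 [536.9 -60.3 136.1]
s 153 [170.13567933 185.77774692]
s 500 [501.3 -57.3  97.2]
s 508 [507.8 -57.7 106.1]
s 516 [517.4 -55.9 116.3]
s 524 [524.2 -54.5 128.3]
s 532 [532.4 -54.5 135.1]
s 540 [537.9 -57.5 135.6]
```

View pics/w2.png

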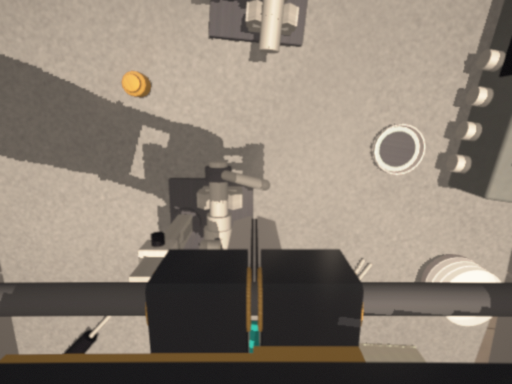

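Head is down, with the pad at about 186 mm. The wrist view shows the raised bar from (220,170) to (265,183), with its line at y of about -60 mm. I'll push it down.

>>> step_arm --series '[1,1,-40,0,1,0,0,-40,0,1,0,0,-40,0,1,0,0,-8,0,1,0,0,-8,0,1,0,0,-8,0,1,0,0,-8,0,1,0,0,-8,0,1,0,0,-8,0,1,0,0,-8,0,1,0,0,-8,0,1,0,0,-8,0,1,0,0,-8,0,1,0,0,-3,0,1,0,0,0,0,1,0,0,0,0,1]'

```text
clock: 7.38
eef_pos: [522.0, -59.6, 96.3]
eef_rot: [-3.141, -0.0, 1.717]
wrist_force: [0.8, 0.1, 1.2]
finger_gap: 0.6
finger_force: 0.0
```

Run:
```python
from h import *
print(manip.read_state()["wrist_force"])
im,S=cloud("scene"); cv2.imwrite("pics/s3.png",cv2.resize(im[120:300,150:350],None,fx=3,fy=3))
Q=S
m=(Q[...,0]>495)&(Q[...,0]<585)&(abs(Q[...,1]+58)<15)&(Q[...,2]>40)&(Q[...,2]<160);q=Q[m]
for x in range(500,590,8):
      k=abs(q[:,0]-x)<4
      if k.any():print(x,k.sum(),np.median(q[k],0).round(1))
```

```text
[0.79037011 0.10872981 1.18457951]
500 3 [496.3 -59.4  66.1]
508 8 [510.1 -49.8  96.8]
516 21 [517.4 -49.   95.6]
524 19 [524.6 -47.9 103.6]
532 70 [533.9 -52.5 102.2]
540 19 [537.9 -57.6  70.5]
548 11 [547.2 -53.5  68.1]
556 12 [556.  -54.6  68.2]
564 15 [565.1 -51.6  67.9]
572 3 [569.1 -56.7  63.5]
```

View pics/s3.png

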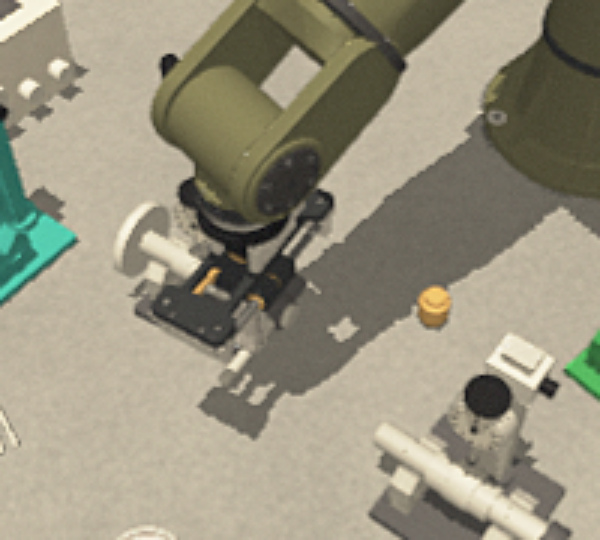

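The crop shows the bar level, with its tip at (237,360), sticking out beyond the gripper. Measured upper side is about 68–70 mm. I'll lift clear and verify before handing in.

>>> step_arm --series '[0,0,8,0,1,0,0,30,0,1,0,0,40,0,1,0,0,50,0,1,0,0,50,0,1,0,40,0,0,1,0,50,0,0,1,0,50,0,0,1,0,0,0,0,1]'

```text
clock: 8.55
eef_pos: [521.9, 82.8, 275.0]
eef_rot: [3.141, -0.0, 1.72]
wrist_force: [0.5, -1.0, 0.1]
finger_gap: 0.3
finger_force: 0.0
```

Run:
```python
from h import *
im,S=cloud("scene"); cv2.imwrite("pics/s4.png",cv2.resize(im[120:320,150:350],None,fx=2.8,fy=2.8))
Q=S
m=(abs(Q[...,0]-485)<20)&(abs(Q[...,1]+150)<20)&(Q[...,2]>150)&(Q[...,2]<240);print(np.nanpercentile(Q[m][:,2],[50,95]))
m=(Q[...,0]>495)&(Q[...,0]<585)&(abs(Q[...,1]+58)<15)&(Q[...,2]>40)&(Q[...,2]<160);q=Q[m]
for x in range(500,590,8):
      k=abs(q[:,0]-x)<4
      if k.any():print(x,k.sum(),np.median(q[k],0).round(1))
```

```text
[182.76353552 186.40797401]
500 12 [500.7 -60.5  69.3]
508 12 [508.5 -60.3  68.2]
516 12 [517.  -57.2  68.4]
524 10 [524.1 -58.4  68.5]
532 13 [531.4 -58.2  69. ]
540 11 [540.2 -55.7  67.7]
548 12 [547.4 -54.7  68.3]
556 12 [556.1 -53.5  68.7]
564 14 [564.7 -52.1  68.2]
572 4 [569.  -54.   64.7]
```

View pics/s4.png

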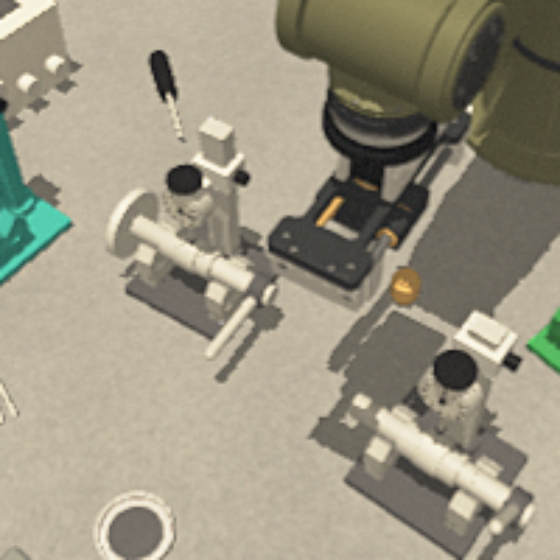

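The bar lies level from (262,292) to (215,352), the head is down with its pad at (185,180), the spindle is seated and the other fixture is untouched.

```bash
python3 -c "
from cell import manip
print(manip.sign_off())"
```

```text
the job is handed in; nothing more can be done
None
```

I handed the job in after about 9 s on the robot clock, with no verdict returned: the indicator head is at its lower stop (pad at about 186 mm), the turning bar is level, the spindle looks seated in its V-blocks, and the other fixture was not touched; the plunger's contact with the collar was not measured directly.

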